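# Slide the four-hole retaining plate onto the bearing wash rack

### The arm

A 7-joint arm with a two-finger parallel gripper is mounted at the origin on the work surface. World frame = base frame: x ahead of the robot, y to its left, z up, the work surface at z = 0. Lengths are in m, angles in degrees, forces in N, time in s.
With the tool pointing down it reaches from about 0.35 to 0.9 m from the base axis. Payload 8.1 kg.
Tool frame: the origin (TCP) lies at the very end of the fingers, on their centre line; the grasp point (between the pads) lies 19 mm behind it (env.grasp_offset is the distance from the TCP to the grasp point, in m); z points along the fingers, y is the direction in which the jaws open and shut (so a half turn about z gives the same grasp; the last joint's range is limited). The gripper opens to 92 mm and grips with 3 to 60 N. Pads are 19 mm wide; open, the fingers measure 130 mm over their backs; the gripper's body (75 mm by 190 mm) begins 47 mm behind the grasp point.
Start: joints at [66.83, 24.895, 1.432, 90.138, -0.665, 64.973, -4.303], TCP at [0.186, -0.597, 0.227] pointing down, gripper open.
Joint ranges: [-149.89, 149.89], [-25.12, 119.58], [-72.63, 75.52], [4.76, 147.25], [-75.54, 255.54], [6.69, 114.76], [-157.13, 157.13]. Speed limits (degrees/s): [127.2, 127.2, 172.46, 172.46, 180, 180, 180].

### API

Orientations are given as [roll, pitch, yaw] about the fixed x, y, z axes, in that order (R = Rz(yaw) Ry(pitch) Rx(roll)).
In Python, from station import read_state, optics, ticket, env gives the robot as it stands.
- The arm moves only by the shell command python3 -m jog 'ROWS' [FORCE]. ROWS is a JSON object of lists of equal length, an entry for each row: "xyz": the shift along the world's x, y, z in m, a list of three; "roll": the turn about the world's z in rad; "jaw": the opening, from 0 (shut) to 1 (fully open). In form: {"xyz": [[x, y, z], ...], "roll": [roll, ...], "jaw": [jaw, ...]}. A call has 1 to 12 rows; each row shifts and turns the commanded pose from where the row before left it; what a row does not reach is not made up. A row lasts 1/12 s, in which the tool goes at most 41.7 mm and 7.16 degrees, less where a joint would pass 70% of its speed; a pose out of reach is approached as far as the arm can. A call with a gripper value outside its range is refused whole. The fingers move at their own pace and stop on an object; FORCE is the grip in N (left out, the last holds). Time passes only in rows, so rows that do not move let the fingers close. It gives the time, the measured TCP pose, the force and the opening at its end, in the units of the state.
- read_state(): the state, without advancing time (a new reading comes with each control period).
- optics.grab_frame(name): name is "side" or "top" or "wrist"; returns the picture (384x512x3 uint8, red, green, blue); there is no depth.
- optics.camera_info(name): a dict with "camera_matrix" (3x3 intrinsics, pixels), "position" and "attitude" of the camera in the world; the wrist camera has in their place "tool_from_camera" (4x4, takes a point from camera to tool coordinates, whose origin is the TCP and whose axes are the flange's). Camera axes: x right, y up, looking along -z (the intrinsics and any distortion apply to the point x, -y, -z); pixel columns grow to the right and rows downward; lengths in m; the calibration is good to about 2 mm. The wrist camera is an equidistant fisheye: a pixel r from the principal point sees the ray r / f radians off the axis. A picture is of the moment at which its call begins: read the wrist's pose just before it. camera_info takes no time and is no camera call.
- ticket.close_job(): hands the job in, once; it reports no verdict.
The state is a dict: "time_s": time; "qpos": joint angles; "dq": joint speeds; "tau": joint torques, N m; "eef_pos": TCP position; "tool_rot": TCP orientation; "ft_force": force on the tool from outside, world axes, zero at the start; "wrist_torque": the same for the moment, N m; "finger_gap": opening from 0.0 (shut) to 1.0 (fully open).
Only numpy, scipy, OpenCV 4.12 (cv2) and the standard library are available. Lean on these libraries where they do the work, as an engineer would, in place of code of your own. Each camera call takes 0.05 s, during which the arm holds its last target. There are 200 camera calls.

### The job

Slide the four-hole steel plate onto the wash rack: turn it until all four holes line up with the four studs, ease it down by feel until it sits flat on the bearings, and let go. Never force it: keep what it bears on the rack well under 60 N. Then swing the rack's latch in over the plate until it stops, and leave everything else on the bench where it is.

Things in the scene. Friction and masses are not known exactly. Their poses are not given: they have to be found in the camera images.
- plate_grip (a point): Handle of the loose four-hole steel plate: a bar on the middle of the disc, 14 mm thick along its x, 44 mm long along its y, from the disc's top to 45 mm above its underside. This point: on the disc's axis, 28 mm above its underside; z up. Its axes are the plate's
- plate: The loose plate with the handle: a round steel disc 100 mm across, 8 mm thick, about 0.35 kg, flat on the bench. Four 10 mm through holes 32 mm from its centre, at 45, 135, 225 and 315 degrees from its x axis. Origin: centre of the underside, z up
- rack: Bearing wash rack, screwed down: grey base block 20 mm tall, 110 mm wide in y, from 55 mm behind (-x) to 95 mm ahead (+x) of the origin. Origin: on the bench, on the upright axis of the round stud ring (92 mm across) on top. The ring stands at any angle, NOT given by this pose
- seat (a point): Centre of the seat: on the ring's axis, 39 mm above the bench, level with the tops of the four skate bearings (22 mm across) round the stud feet, on which the plate's underside must rest. Axes are the rack's, not the ring's
- stud_tips (a point): On the ring's axis at the height of the stud tips, 63 mm above the bench. Four upright studs, 90 degrees apart, 32 mm from the axis, 8 mm thick up to 57 mm, then tapering to 4 mm. Ring angle: see it, or feel for it by turning the plate, resting lightly, up to a quarter turn till it sinks. The ring is stiff: it turns only under 0.5 N m, else stays
- latch (a joint): Swing latch about an upright pivot 70 mm ahead (+x) of the rack's origin. 0 = closed, on its stop, arm pointing at the ring's axis over the plate's rim; grows counter-clockwise from above to 2.5; starts open at 1.7 to 2.3. Stays where left; takes 0.05 N m (2 N at the pin). Arm 14 mm wide, reaches 31 mm from the pivot, 51 to 58 mm above the bench
- latch_pin (a point): Upright round pin on the latch arm, by which it is moved: 10 mm thick, 58 to 92 mm above the bench, 24 mm from the pivot. This point: on its axis, 75 mm above the bench
- other_plate: bystander: smaller steel plate, 80 mm across, with three holes and a 14 x 30 mm bar handle, 45 mm tall; origin under its centre. It does not fit; leave it alone
- punch: bystander: brass drift punch lying down, 120 mm long, 16 mm thick; origin on the table under its middle, along its x
- skate_key: bystander: rusty flat skate key, about 115 x 36 mm, 16 mm tall, long along its x; origin under its middle
- truck: bystander: red steel skate truck, 50 x 75 mm, 49 mm tall, with a 150 mm axle along its y; origin under its centre
- stopper: bystander: black rubber toe stopper, 52 mm across, 30 mm tall; origin under its centre
- skate_wheel: bystander: cream skate wheel lying flat, 56 mm across, 32 mm tall; origin under its centre
- screwdriver: bystander: screwdriver lying along its x
There are look-alikes about, which are no part of the job. What is shaped like the rack but green or orange is not meant.

How it is judged:
By the outcome, as a careful person would: the job done as asked, in the order asked, and still so for the second after the job is handed in, with the robot touching nothing.
It also fails if it takes over 67 s, if anything falls off the work surface, if the arm or the gripper's body presses on something with over 40 N, if the wrist force passes 120 N, or if a joint passes its speed limit or range.

## Working session

There is one attempt and no reset: what is moved stays moved. The work goes in short steps, Python scripts to look and compute and a shell command to move; the robot and the scene stay as the last step left them, time stands still between calls to the robot, and variables do not carry over. Pictures are saved under pics/ and viewed, about 8 in all and at most 12, crops included, and the job is handed in when it is done.

```bash
ls; mkdir -p pics; python3 - <<'E'
from station import read_state, optics, ticket, env
import cv2
for n in("top","side"):
    cv2.imwrite(f"pics/{n}0.png",optics.grab_frame(n)[...,::-1]); 
for n in("top","side","wrist"): print(optics.camera_info(n))
print(read_state(),env.grasp_offset)
E
```

```text
pics
{'camera_matrix': array([[356.83343871,   0.        , 253.59207645],
       [  0.        , 356.83343871, 186.7648154 ],
       [  0.        ,   0.        ,   1.        ]]), 'position': array([ 0.42438766, -0.06548363,  1.08253337]), 'attitude': array([  3.10047687,   0.8933444 , -90.92735585])}
{'camera_matrix': array([[454.83344855,   0.        , 263.54468076],
       [  0.        , 454.83344855, 195.01808313],
       [  0.        ,   0.        ,   1.        ]]), 'position': array([0.00439349, 0.71748576, 1.25702328]), 'attitude': array([  37.79425699,    0.39342603, -147.00894543])}
{'camera_matrix': array([[297.31863964,   0.        , 254.68338396],
       [  0.        , 297.31863964, 190.68843013],
       [  0.        ,   0.        ,   1.        ]]), 'tool_from_camera': array([[ 5.12380755e-04,  9.68211907e-01,  2.50130846e-01,
         6.59923156e-02],
       [ 9.99999357e-01, -7.49225380e-04,  8.51668287e-04,
        -6.11022869e-04],
       [ 1.01199975e-03,  2.50130249e-01, -9.68211668e-01,
        -1.57467222e-01],
       [ 0.00000000e+00,  0.00000000e+00,  0.00000000e+00,
         1.00000000e+00]])}
{'time_s': 0.1, 'qpos': array([66.83057503, 24.93285626,  1.43146495, 90.18183127, -0.66375677,
       64.97268637, -4.30319192]), 'dq': array([-0.04242939, -0.01751197,  0.01805294, -0.16379983,  0.09546919,
       -0.01196233,  0.07861032]), 'tau': array([ 3.30166353e-03, -6.69127893e+01,  9.88590494e-01, -3.15143931e+01,
       -6.03026943e-02,  3.73229070e-02,  6.53879169e-05]), 'eef_pos': array([ 0.18557552, -0.59635791,  0.22603315]), 'tool_rot': array([-1.79921349e+02,  8.27195735e-03,  1.72864908e+01]), 'ft_force': array([1.11354404, 0.70050919, 0.01889519]), 'wrist_torque': array([-0.02683533,  0.02326599,  0.00214177]), 'finger_gap': 0.9995720252536526} 0.0188
```

View pics/top0.png

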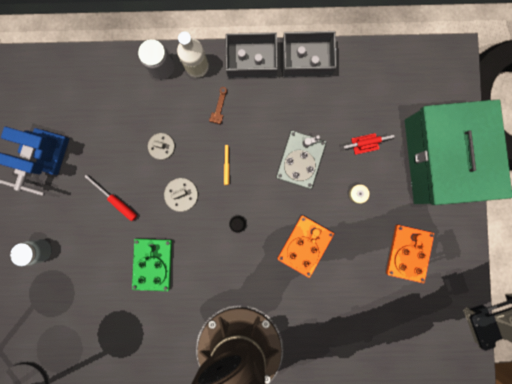

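View pics/side0.png

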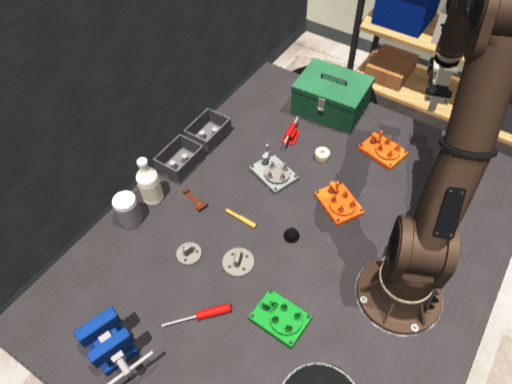

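In the top view there are two plates, at (180,194), which is larger, and at (161,146). The rack-shaped things are grey at (302,160), green at (152,265), and orange at (306,246) and (411,254). The grey one and the larger plate fit the description, and I'll confirm that in an enlarged crop.

```bash
cat > h.py <<'E'
import numpy as np, cv2
from scipy.spatial.transform import Rotation as R
from station import read_state, optics
def Rc(a): return R.from_euler('xyz',a,degrees=True).as_matrix()
def cam(n):
    i=optics.camera_info(n); return i['camera_matrix'],np.array(i['position']),Rc(i['attitude'])
def ray(n,uv,z):
    K,p,M=cam(n); uv=np.atleast_2d(uv).astype(float)
    d=np.c_[(uv[:,0]-K[0,2])/K[0,0],-(uv[:,1]-K[1,2])/K[1,1],-np.ones(len(uv))]@M.T
    return p+d*((z-p[2])/d[:,2])[:,None]
def wray(uv,z,st):
    i=optics.camera_info('wrist');K=i['camera_matrix'];T=np.array(i['tool_from_camera'])
    uv=np.atleast_2d(uv).astype(float);a=(uv-K[:2,2])/K[0,0];r=np.linalg.norm(a,axis=1)+1e-9
    d=np.c_[a[:,0]/r*np.sin(r),-a[:,1]/r*np.sin(r),-np.cos(r)]
    M=Rc(st['tool_rot']);d=d@(M@T[:3,:3]).T;p=np.array(st['eef_pos'])+M@T[:3,3]
    return p+d*((z-p[2])/d[:,2])[:,None]
E
python3 - <<'E'
from h import *
t=cv2.imread('pics/top0.png');s=cv2.imread('pics/side0.png')
c=lambda im,x,y,w,h:cv2.resize(im[y:y+h,x:x+w],(400,300),interpolation=cv2.INTER_CUBIC)
cv2.imwrite('pics/crop1.png',np.vstack([np.hstack([c(t,132,127,80,90) if 0 else c(t,115,130,104,78) ,c(t,260,120,80,60) if 0 else c(t,262,125,80,60)]),np.hstack([c(s,165,225,100,75),c(s,233,140,80,60)])]))
hsv=cv2.cvtColor(t,cv2.COLOR_BGR2HSV)
m=((hsv[...,2]>125)&(hsv[...,1]<60)).astype(np.uint8)*255
for k in cv2.findContours(m,cv2.RETR_EXTERNAL,cv2.CHAIN_APPROX_NONE)[0]:
    a=cv2.contourArea(k);x,y=k[:,0].mean(0)
    if a>200 and 100<x<380 and 100<y<300:
        (c0,wh,an)=cv2.minAreaRect(k);b=cv2.boxPoints((c0,wh,an))
        print(a,c0,wh,an,ray('top',c0,.008)[0],ray('top',c0,.02)[0]);print(ray('top',b,.02)[:,:2].round(4).tolist())
print(t[160,290],t[194,170])
E
```

```text
220.0 (359.5, 193.5) (17.0, 17.0) 90.0 [ 0.45722572 -0.36696816  0.008     ] [ 0.456859   -0.36360129  0.02      ]
[[0.4825, -0.3393], [0.4817, -0.3895], [0.4313, -0.3878], [0.4321, -0.3377]]
862.5 (180.5, 194.5) (33.0, 33.0) 90.0 [0.46321559 0.17160013 0.008     ] [0.46278197 0.16895247 0.02      ]
[[0.5131, 0.2183], [0.5114, 0.1191], [0.4128, 0.1199], [0.4144, 0.2186]]
530.5 (160.25001525878906, 145.75001525878906) (25.455841064453125, 26.16295051574707) 45.0 [0.61286627 0.23275527 0.008     ] [0.61076141 0.22942464 0.02      ]
[[0.611, 0.2847], [0.6663, 0.2286], [0.6105, 0.1742], [0.5555, 0.2303]]
1718.5 (301.282958984375, 157.4946746826172) (36.74747848510742, 53.51054000854492) 17.354022979736328 [ 0.56901414 -0.19528299  0.008     ] [ 0.56739901 -0.19383344  0.02      ]
[[0.5086, -0.1165], [0.6617, -0.1674], [0.6264, -0.2715], [0.4741, -0.22]]
[132 134 143] [179 196 208]
```

View pics/crop1.png

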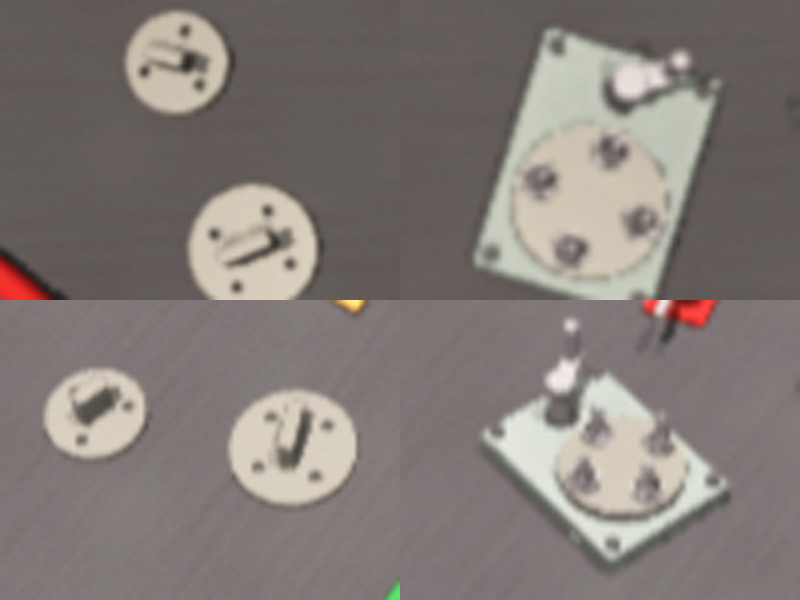

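The crop confirms it. The plate to move has four holes at (180,194), against three on the other one. The grey rack is at (302,160), with its latch open to the right at about (308,141)-(316,137). The holes and the studs are both at roughly -21° + 90k. Next I go over the rack for a close wrist view.

```bash
python3 -m jog '{"xyz":[[0.025,0.03,0],[0.025,0.03,0],[0.025,0.03,0],[0.025,0.03,0],[0.025,0.03,0],[0.025,0.03,0],[0.025,0.03,0],[0.025,0.03,0],[0.025,0.03,0],[0.025,0.03,0],[0.025,0.03,0],[0.02,0.025,0]],"roll":[0.12,0.12,0.12,0.12,0.12,0.12,0.12,0.12,0.12,0.12,0.12,0.12],"jaw":[1,1,1,1,1,1,1,1,1,1,1,1]}'
python3 -m jog '{"xyz":[[0.025,0.02,-0.02],[0.025,0.02,-0.01],[0.01,0.01,0],[0,0,0],[0,0,0]],"roll":[0.1,0.08,0,0,0],"jaw":[1,1,1,1,1]}'
python3 - <<'E'
from h import *
import pickle
s=read_state();f=optics.grab_frame('wrist');cv2.imwrite('pics/w1.png',f[...,::-1]);pickle.dump(s,open('w1.pkl','wb'));print(s['eef_pos'],s['tool_rot'],s['qpos'])
E
```

```text
time_s: 1.1
eef_pos: [0.4822, -0.239, 0.2267]
tool_rot: [180.0, -0.0, 100.2]
ft_force: [1.0, -0.0, -0.6]
finger_gap: 1.001
time_s: 1.52
eef_pos: [0.5406, -0.1915, 0.1965]
tool_rot: [-180.0, -0.0, 110.1]
ft_force: [-0.7, -0.6, -0.3]
finger_gap: 1.0
[ 0.54063037 -0.19153976  0.19652068] [-1.79957515e+02 -2.95697141e-02  1.10090225e+02] [ 34.08867208  24.47372669 -27.55036044  97.96170575  12.68378029
  60.72150542  22.48879143]
```

View pics/w1.png

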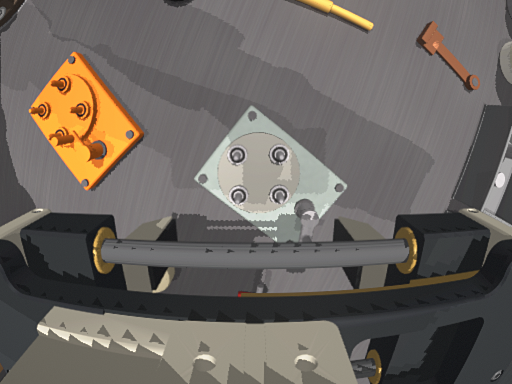

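The wrist view shows the grey rack with its stud bearings at about (237,155), (280,155), (281,196) and (238,196), and the latch at (305,208). I'll refine these numerically.

```bash
python3 - <<'E'
from h import *
import pickle
s=pickle.load(open('w1.pkl','rb'));im=cv2.imread('pics/w1.png')
c=cv2.resize(im[100:240,185:355],None,fx=4.5,fy=4.0 if 0 else 4.5,interpolation=cv2.INTER_CUBIC)[:600,:765]
g=cv2.medianBlur(cv2.cvtColor(c,cv2.COLOR_BGR2GRAY),5)
h=cv2.HoughCircles(g,cv2.HOUGH_GRADIENT,1,90,param1=120,param2=18,minRadius=28,maxRadius=52)[0]
P=[]
for x,y,r in h:
    u=np.array([(x+.5)/4.5-.5+185,(y+.5)/4.5-.5+100]);print(u.round(1),r/4.5,wray(u,.039,s)[0].round(4),wray(u,.063,s)[0].round(4))
    cv2.circle(c,(int(x),int(y)),int(r),(0,0,255),1)
cv2.imwrite('pics/c2.png',c)
E
```

```text
[279.4 154.2] 9.844444 [ 0.5552 -0.1575  0.039 ] [ 0.5523 -0.1553  0.063 ]
[279.2 194.6] 9.444445 [ 0.5711 -0.1993  0.039 ] [ 0.5669 -0.1939  0.063 ]
[236.9 154.8] 7.755556 [ 0.5129 -0.1738  0.039 ] [ 0.5132 -0.1704  0.063 ]
[238.3 195.7] 9.622222 [ 0.5293 -0.216   0.039 ] [ 0.5283 -0.2093  0.063 ]
[304.1 209.1] 10.666667 [ 0.6037 -0.2053  0.039 ] [ 0.597  -0.1995  0.063 ]
```

View pics/c2.png

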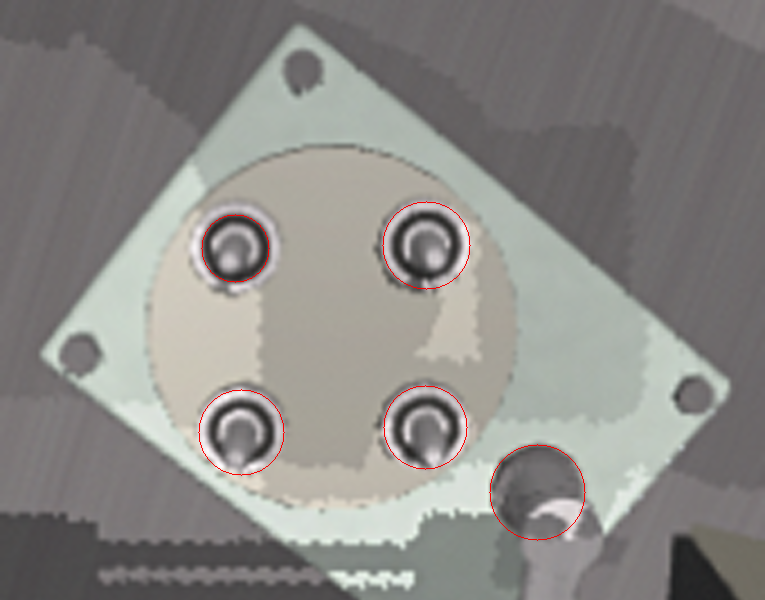

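The four bearings at z=39 mm form a square with 45 mm sides, as they should. That puts the seat centre at (0.542,-0.187) and the studs at -23.8°+90k. Now to the plate.

```bash
python3 -m jog '{"xyz":[[-0.008,0.036,0],[-0.008,0.036,0],[-0.008,0.036,0],[-0.008,0.036,0],[-0.008,0.036,0],[-0.008,0.036,0],[-0.008,0.036,0],[-0.008,0.036,0],[-0.008,0.036,0],[-0.006,0.036,0],[0,0,0],[0,0,0]],"roll":[0,0,0,0,0,0,0,0,0,0,0,0],"jaw":[1,1,1,1,1,1,1,1,1,1,1,1]}'
python3 - <<'E'
from h import *
import pickle
s=read_state();f=optics.grab_frame('wrist');cv2.imwrite('pics/w2.png',f[...,::-1]);pickle.dump(s,open('w2.pkl','wb'));print(s['eef_pos'],s['tool_rot'],s['qpos'])
im=f[...,::-1].copy()
c=cv2.resize(im[100:240,175:345],None,fx=4.5,fy=4.5,interpolation=cv2.INTER_CUBIC)[:600]
cv2.imwrite('pics/c3.png',c)
E
```

```text
time_s: 2.57
eef_pos: [0.4624, 0.1688, 0.1974]
tool_rot: [179.9, 0.0, 110.2]
ft_force: [-0.5, -1.0, -0.7]
finger_gap: 1.001
[0.46243232 0.1687601  0.1974049 ] [1.79942985e+02 3.21410853e-02 1.10185224e+02] [  2.51568055  18.31212043 -36.05986021 108.29237312  12.74300042
  57.33194647 -18.90418629]
```

View pics/c3.png

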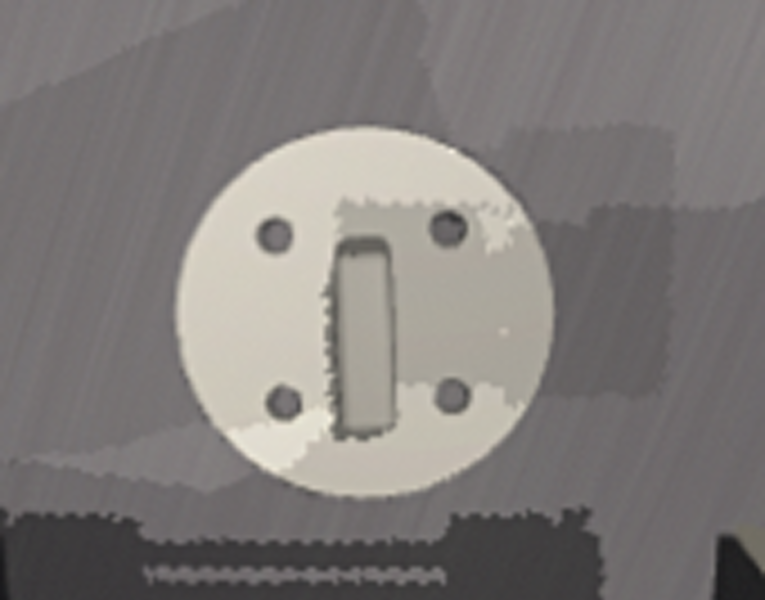

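The crop shows the four-hole plate with holes at crop pixels (275,236), (448,230), (284,403) and (453,397), and the bar upright in the view, already nearly in line with the jaws.

```bash
python3 - <<'E'
from h import *
import pickle
s=pickle.load(open('w2.pkl','rb'))
q=(np.array([[275,236],[448,230],[453,397],[284,403]])+.5)/4.5-.5+[175,100]
P=wray(q,.008,s)[:,:2];c=P.mean(0)
print(P.round(4),c,np.linalg.norm(P-c,axis=1),np.degrees(np.arctan2(*(P-c).T[::-1])))
b=(np.array([[338,257],[388,253],[393,430],[340,433]])+.5)/4.5-.5+[175,100]
B=wray(b,.045,s)[:,:2];print(B.mean(0),np.degrees(np.arctan2(*(B[0]-B[3])[::-1])),np.degrees(np.arctan2(*(B[1]-B[2])[::-1])),np.linalg.norm(B-np.roll(B,1,0),axis=1))
E
```

```text
[[0.4322 0.1844]
 [0.474  0.2014]
 [0.4913 0.16  ]
 [0.4495 0.1429]] [0.46175099 0.1721754 ] [0.03195156 0.03173165 0.03197129 0.03179529] [ 157.54193984   67.28975438  -22.34418208 -112.74518016]
[0.46142388 0.17241298] 110.6525401445408 112.07987274682375 [0.04257265 0.01170087 0.0427949  0.01275195]
```

```bash
python3 -m jog '{"xyz":[[-0.0006,0.0035,-0.02],[0,0,-0.02],[0,0,-0.02],[0,0,-0.02],[0,0,-0.02],[0,0,-0.02],[0,0,-0.02],[0,0,-0.02],[0,0,-0.015],[0,0,-0.01],[0,0,0],[0,0,0]],"roll":[0.038,0,0,0,0,0,0,0,0,0,0,0],"jaw":[1,1,1,1,0.7,0.5,0.5,0.5,0.5,0.5,0.5,0.5]}'
python3 -m jog '{"xyz":[[0,0,0],[0,0,0],[0,0,0],[0,0,0],[0,0,0],[0,0,0],[0,0,0],[0,0,0],[0,0,0],[0,0,0]],"roll":[0,0,0,0,0,0,0,0,0,0],"jaw":[0,0,0,0,0,0,0,0,0,0]}' 35
```

```text
time_s: 3.62
eef_pos: [0.4625, 0.1703, 0.0118]
tool_rot: [-180.0, 0.0, 112.2]
ft_force: [-0.2, 0.2, 1.1]
finger_gap: 0.511
time_s: 4.45
eef_pos: [0.4624, 0.1718, 0.0121]
tool_rot: [180.0, 0.0, 112.3]
ft_force: [0.1, -0.6, 5.2]
finger_gap: 0.147
```

```bash
python3 -m jog '{"xyz":[[0,0,0.01],[0,0,0.02],[0,0,0.03],[0,0,0.03],[0,0,0.02],[0,-0.01,0],[0.005,-0.025,0],[0.008,-0.035,0],[0.008,-0.035,0],[0.008,-0.035,0],[0.008,-0.035,0],[0.008,-0.035,0]],"roll":[0,0,0,0,0,0,0,0,0,0,0,0],"jaw":[0,0,0,0,0,0,0,0,0,0,0,0]}'
python3 -m jog '{"xyz":[[0.008,-0.035,0],[0.008,-0.035,0],[0.008,-0.035,0],[0.007,-0.03,0],[0.004,-0.014,0],[0,0,0],[0,0,0],[0,0,0]],"roll":[0,0,0,0,-0.018,0,0,0],"jaw":[0,0,0,0,0,0,0,0]}'
python3 - <<'E'
from h import *
import pickle
s=read_state();f=optics.grab_frame('wrist');cv2.imwrite('pics/w3.png',f[...,::-1]);pickle.dump(s,open('w3.pkl','wb'));print(s['eef_pos'],s['tool_rot'],s['qpos'],s['ft_force'],s['wrist_torque'])
E
```

```text
time_s: 5.45
eef_pos: [0.506, -0.0407, 0.1209]
tool_rot: [-179.9, -0.0, 112.3]
ft_force: [0.8, 1.2, -3.5]
finger_gap: 0.149
time_s: 6.12
eef_pos: [0.5413, -0.1859, 0.1211]
tool_rot: [-180.0, -0.1, 111.3]
ft_force: [-1.2, -0.1, -3.2]
finger_gap: 0.154
[ 0.54133565 -0.18585716  0.12108253] [-1.79950427e+02 -1.00336510e-01  1.11326931e+02] [ 34.68462101  29.63289128 -29.62786047 102.7317701   17.88128722
  52.43220479  18.55479696] [-1.15302207 -0.1378009  -3.17379992] [ 0.05525316 -0.1078151   0.00985016]
```

View pics/w3.png

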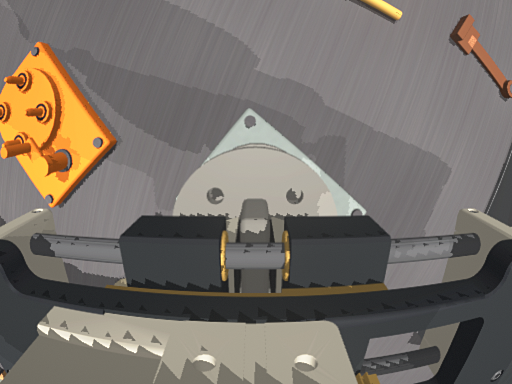

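The plate is held level, with its two visible holes at (215,196) and (294,196). I'll check where they sit relative to the TCP.

```bash
python3 - <<'E'
from h import *
import pickle
s=pickle.load(open('w3.pkl','rb'));im=cv2.imread('pics/w3.png')
g=cv2.cvtColor(im,cv2.COLOR_BGR2GRAY)
Q=[]
for x,y in((215,196),(294,196)):
    w=g[y-14:y+15,x-14:x+15];m=(w<np.median(w)-25).astype(np.uint8)
    n,l,st,ce=cv2.connectedComponentsWithStats(m)
    k=1+np.argmin(np.linalg.norm(ce[1:]-14,axis=1)+100*(st[1:,4]<30));u=ce[k]+[x-14,y-14];Q.append(u);print(u,st[k,2:])
P=wray(np.array(Q),.117,s)[:,:2];print(P,np.linalg.norm(P[0]-P[1]),np.degrees(np.arctan2(*(P[1]-P[0])[::-1])))
d=P[1]-P[0];n=np.array([d[1],-d[0]]);c=P.mean(0)+n/2;print('centre',c,c-s['eef_pos'][:2])
E
```

```text
[214.36842105 195.32057416] [ 17  18 209]
[293.45505618 196.64606742] [ 18  16 178]
[[ 0.51073367 -0.17275572]
 [ 0.55278992 -0.15713517]] 0.0448634505296424 20.376024711423835
centre [ 0.53957207 -0.18597357] [-0.00176358 -0.00011641]
```

```bash
python3 -m jog '{"xyz":[[0.001,-0.0015,-0.01],[0,0,-0.015],[0,0,-0.01],[0,0,-0.005],[0,0,0],[0,0,0]],"roll":[0,0,0,0,0,0],"jaw":[0,0,0,0,0,0]}'
```

```text
time_s: 6.67
eef_pos: [0.5431, -0.1883, 0.0815]
tool_rot: [-180.0, -0.0, 111.3]
ft_force: [0.8, 0.7, -3.1]
finger_gap: 0.149
```

```bash
python3 -m jog '{"xyz":[[-0.001,0.001,-0.002],[0,0,-0.002],[0,0,-0.002],[0,0,-0.001],[0,0,-0.001],[0,0,0],[0,0,0]],"roll":[0,0,0,0,0,0,0],"jaw":[0,0,0,0,0,0,0]}'
python3 -c "
from h import *
s=read_state();print(s['eef_pos'],s['ft_force'],s['wrist_torque'])"
```

```text
time_s: 7.25
eef_pos: [0.5421, -0.1878, 0.0737]
tool_rot: [-180.0, -0.0, 111.3]
ft_force: [0.2, 0.7, -3.7]
finger_gap: 0.15
[ 0.54213112 -0.18779244  0.07372327] [ 0.16932146  0.65112263 -3.65592431] [-8.30087358e-05 -1.36128450e-01  1.29488621e-02]
```

```bash
python3 -m jog '{"xyz":[[0,0,-0.001],[0,0,-0.001],[0,0,-0.001],[0,0,0],[0,0,0]],"roll":[0,0,0,0,0],"jaw":[0,0,0,0,0]}'
python3 -c "
from h import *
s=read_state();print(s['eef_pos'],s['ft_force'],s['wrist_torque'])"
```

```text
time_s: 7.67
eef_pos: [0.5421, -0.1878, 0.0706]
tool_rot: [-180.0, -0.0, 111.3]
ft_force: [-0.5, -0.7, -3.2]
finger_gap: 0.149
[ 0.54207637 -0.18776966  0.07063473] [-0.46411024 -0.73421265 -3.22822442] [ 0.00347006 -0.1025588  -0.00144327]
```

The underside is at about 58.6 mm, below the 63 mm tips, with no contact, so the tips are in the holes. I'll keep easing down.

```bash
python3 -m jog '{"xyz":[[0,0,-0.001],[0,0,-0.001],[0,0,-0.001],[0,0,0],[0,0,0]],"roll":[0,0,0,0,0],"jaw":[0,0,0,0,0]}'
python3 -c "
from h import *
s=read_state();print(s['eef_pos'],s['ft_force'],s['wrist_torque'])"
```

```text
time_s: 8.08
eef_pos: [0.5424, -0.1876, 0.0677]
tool_rot: [180.0, -0.0, 111.3]
ft_force: [1.2, 0.5, -4.4]
finger_gap: 0.149
[ 0.54235666 -0.18759135  0.06771698] [ 1.21043282  0.51492273 -4.36260865] [ 0.18400541 -0.34403889 -0.04915641]
```

```bash
python3 -m jog '{"xyz":[[0,0,-0.001],[0,0,-0.001],[0,0,0],[0,0,0]],"roll":[0,0,0,0],"jaw":[0,0,0,0]}'
python3 -c "
from h import *
s=read_state();print(s['eef_pos'],s['ft_force'],s['wrist_torque'])"
```

```text
time_s: 8.42
eef_pos: [0.5423, -0.1876, 0.0657]
tool_rot: [180.0, -0.0, 111.3]
ft_force: [1.5, 2.1, -4.2]
finger_gap: 0.15
[ 0.54233339 -0.18763215  0.06571519] [ 1.52556598  2.12150775 -4.21714069] [ 0.36718495 -0.5919116  -0.05413297]
```

```bash
python3 -m jog '{"xyz":[[0.0004,0.0005,-0.001],[0,0,-0.001],[0,0,-0.001],[0,0,-0.001],[0,0,0],[0,0,0]],"roll":[0,0,0,0,0,0],"jaw":[0,0,0,0,0,0]}'
python3 -c "
from h import *
s=read_state();print(s['eef_pos'],s['ft_force'],s['wrist_torque'])"
```

```text
time_s: 8.92
eef_pos: [0.5424, -0.1874, 0.0616]
tool_rot: [-180.0, -0.0, 111.2]
ft_force: [-0.4, 0.7, -3.6]
finger_gap: 0.153
[ 0.54238156 -0.18737902  0.06158974] [-0.42565405  0.71481163 -3.62753732] [ 0.04514129 -0.21354315  0.01520095]
```

```bash
python3 -m jog '{"xyz":[[0,0,-0.001],[0,0,-0.001],[0,0,-0.001],[0,0,-0.001],[0,0,0],[0,0,0]],"roll":[0,0,0,0,0,0],"jaw":[0,0,0,0,0,0]}'
python3 -c "
from h import *
s=read_state();print(s['eef_pos'],s['ft_force'],s['wrist_torque'])"
```

```text
time_s: 9.42
eef_pos: [0.5425, -0.1872, 0.0576]
tool_rot: [-180.0, -0.0, 111.3]
ft_force: [0.1, -0.4, -2.7]
finger_gap: 0.151
[ 0.54246041 -0.18724976  0.05761711] [ 0.11834132 -0.36579842 -2.68126221] [ 0.00060367 -0.12530504  0.02027993]
```

```bash
python3 -m jog '{"xyz":[[0,0,-0.001],[0,0,-0.001],[0,0,-0.001],[0,0,-0.001],[0,0,0],[0,0,0]],"roll":[0,0,0,0,0,0],"jaw":[0,0,0,0,0,0]}'
python3 -m jog '{"xyz":[[0,0,-0.001],[0,0,-0.0005],[0,0,0],[0,0,0]],"roll":[0,0,0,0],"jaw":[0,0,0,0]}'
```

```text
time_s: 9.92
eef_pos: [0.5425, -0.1872, 0.0536]
tool_rot: [-180.0, -0.0, 111.3]
ft_force: [-0.9, -0.8, -3.4]
finger_gap: 0.151
time_s: 10.25
eef_pos: [0.5425, -0.1873, 0.0522]
tool_rot: [-180.0, -0.0, 111.2]
ft_force: [1.0, 0.2, -3.0]
finger_gap: 0.15
```

```bash
python3 -m jog '{"xyz":[[0,0,-0.0005],[0,0,-0.0005],[0,0,0],[0,0,0]],"roll":[0,0,0,0],"jaw":[0,0,0,0]}'
```

```text
time_s: 10.58
eef_pos: [0.5425, -0.1872, 0.0512]
tool_rot: [180.0, -0.0, 111.3]
ft_force: [-0.7, 0.1, -2.8]
finger_gap: 0.151
```

```bash
python3 -m jog '{"xyz":[[0,0,-0.0003],[0,0,-0.0003],[0,0,0],[0,0,0]],"roll":[0,0,0,0],"jaw":[0,0,0,0]}'
```

```text
time_s: 10.92
eef_pos: [0.5426, -0.1873, 0.0511]
tool_rot: [180.0, 0.0, 111.3]
ft_force: [-3.6, 0.3, 6.7]
finger_gap: 0.152
```

```bash
python3 -m jog '{"xyz":[[0,0,-0.0003],[0,0,-0.0003],[0,0,0],[0,0,0]],"roll":[0,0,0,0],"jaw":[0,0,0,0]}'
```

```text
time_s: 11.25
eef_pos: [0.5426, -0.1873, 0.0511]
tool_rot: [180.0, 0.0, 111.3]
ft_force: [-5.1, 0.6, 13.0]
finger_gap: 0.15
```

It stopped at z=51.1 mm, which is an underside of 39 mm, with only about 16 N of contact, so it is seated. I'll relieve the force, let go and retreat.

```bash
python3 -m jog '{"xyz":[[0,0,0.0006],[0,0,0.0003],[0,0,0],[0,0,0],[0,0,0],[0,0,0],[0,0,0],[0,0,0]],"roll":[0,0,0,0,0,0,0,0],"jaw":[0,0,0.4,0.4,0.4,0.4,0.4,0.4]}'
python3 -m jog '{"xyz":[[0,0,0.005],[0,0,0.01],[0,0,0.015],[0,0,0.025],[0,0,0.03],[0,0,0.03],[0,0,0.02],[0,0.02,0.005],[-0.01,0.03,0],[-0.01,0.03,0],[0,0,0],[0,0,0]],"roll":[0,0,0,0,0,0,0,0,0,0,0,0],"jaw":[0.4,0.4,0.4,0.4,0.4,0.4,0.4,0.4,0.4,0.4,0.4,0.4]}'
python3 - <<'E'
from h import *
import pickle
s=read_state();f=optics.grab_frame('wrist');cv2.imwrite('pics/w4.png',f[...,::-1]);pickle.dump(s,open('w4.pkl','wb'));print(s['eef_pos'],s['tool_rot'],s['qpos'])
E
```

```text
time_s: 11.92
eef_pos: [0.5426, -0.1873, 0.0509]
tool_rot: [180.0, -0.0, 111.3]
ft_force: [0.0, 0.1, -0.3]
finger_gap: 0.395
time_s: 12.92
eef_pos: [0.5224, -0.1052, 0.1923]
tool_rot: [179.9, 0.0, 111.5]
ft_force: [0.5, -0.4, 0.2]
finger_gap: 0.403
[ 0.52243475 -0.10524309  0.1922909 ] [1.79934910e+02 3.75089795e-02 1.11472260e+02] [ 30.775932    21.93623218 -33.14378121 103.58830438  13.87922285
  58.46320611  13.69612676]
```

View pics/w4.png

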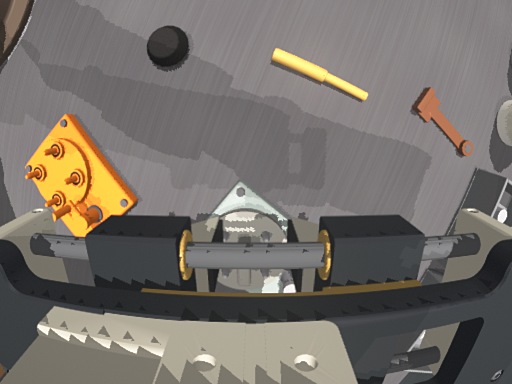

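The gripper hides the latch from this side, so I move to the far side and turn toward the angle needed for gripping the pin.

```bash
python3 -m jog '{"xyz":[[0.014,-0.016,0],[0.016,-0.018,0],[0.016,-0.018,0],[0.016,-0.018,0],[0.016,-0.018,0],[0.016,-0.018,0],[0.016,-0.018,0],[0.008,-0.011,0],[0,0,0],[0,0,0],[0,0,0]],"roll":[0.11,0.11,0.11,0.11,0.11,0.11,0.11,0.105,0,0,0],"jaw":[0.4,0.4,0.4,0.4,0.4,0.4,0.4,0.4,0.4,0.4,0.4]}'
python3 - <<'E'
from h import *
import pickle
s=read_state();f=optics.grab_frame('wrist');cv2.imwrite('pics/w5.png',f[...,::-1]);pickle.dump(s,open('w5.pkl','wb'));print(s['eef_pos'],s['tool_rot'],s['qpos'])
cv2.imwrite('pics/c5.png',cv2.resize(f[60:240,130:370,::-1],None,fx=3.3,fy=3.3,interpolation=cv2.INTER_CUBIC))
E
```

```text
time_s: 13.88
eef_pos: [0.64, -0.242, 0.1908]
tool_rot: [180.0, -0.0, 161.2]
ft_force: [-0.1, 0.7, 0.6]
finger_gap: 0.397
[ 0.64003784 -0.24202908  0.19084451] [ 1.79971102e+02 -3.99756261e-02  1.61208986e+02] [ 39.74521132  37.85319834 -40.1680866   80.8903733   24.82630319
  70.27192791  68.38107436]
```

View pics/c5.png

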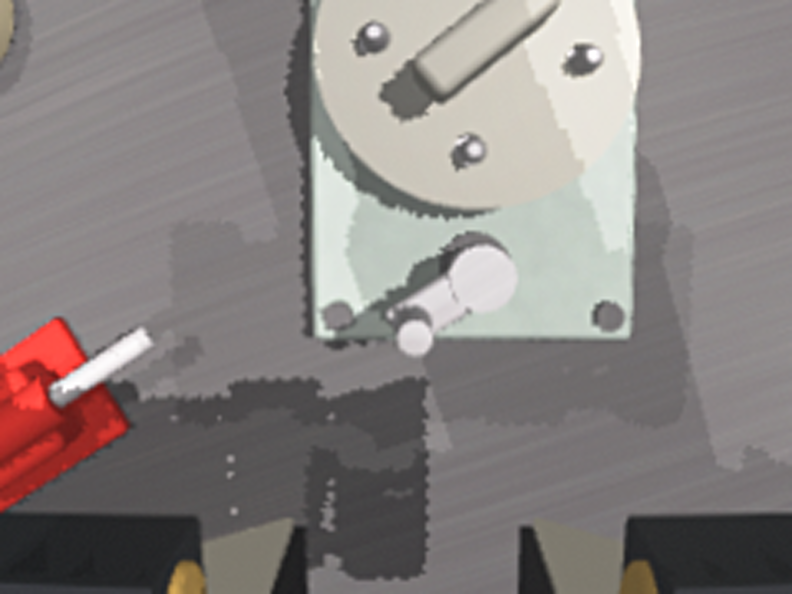

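The plate lies flat, with studs showing through its holes. The latch pin top is at crop (415,338), and the pivot cap at (482,280).

```bash
python3 - <<'E'
from h import *
import pickle
s=pickle.load(open('w5.pkl','rb'))
f=lambda x,y,z:wray((np.array([x,y])+.5)/3.3-.5+[130,60],z,s)[0,:2]
pin=f(415,338,.092);piv=f(482,280,.058);a=f(311,150,.02);b=f(316,335,.02);r=f(634,330,.02)
print(pin,piv,np.linalg.norm(pin-piv),'rackyaw',np.degrees(np.arctan2(*(b-a)[::-1])),b,r)
for rx in (piv,):
    print(np.degrees(np.arctan2(*(pin-piv)[::-1])), np.linalg.norm(piv-[.5421,-.1867]),np.degrees(np.arctan2(*(piv-[.5421,-.1867])[::-1])))
x=np.degrees(np.arctan2(*(b-r)[::-1]));print(x, np.linalg.norm(b-r))
E
```

```text
[ 0.61393862 -0.23226159] [ 0.60881962 -0.20940536] 0.023422452399662463 rackyaw -17.921928843678423 [ 0.61281211 -0.26704144] [ 0.6457373  -0.16330948]
-77.37607633926906 0.07047724105410706 -18.793958368131605
-107.60977330119748 0.10883192835419701
```

```bash
python3 -m jog '{"xyz":[[-0.013,0.005,0],[-0.013,0.0045,-0.015],[0,0,-0.025],[0,0,-0.025],[0,0,-0.025],[0,0,-0.02],[0,0,-0.01],[0,0,-0.003],[0,0,0],[0,0,0]],"roll":[0,0,0,0,0,0,0,0,0,0],"jaw":[0.4,0.4,0.4,0.4,0.4,0.4,0.4,0.4,0.4,0.4]}'
python3 -m jog '{"xyz":[[0,0,0],[0,0,0],[0,0,0],[0,0,0],[0,0,0],[0,0,0]],"roll":[0,0,0,0,0,0],"jaw":[0.05,0.05,0.05,0.05,0.05,0.05]}' 10
```

```text
time_s: 14.77
eef_pos: [0.6153, -0.2325, 0.0693]
tool_rot: [180.0, 0.1, 161.4]
ft_force: [0.4, 0.0, 0.4]
finger_gap: 0.401
time_s: 15.27
eef_pos: [0.6148, -0.2328, 0.0683]
tool_rot: [180.0, 0.0, 161.4]
ft_force: [-0.5, -0.0, 2.4]
finger_gap: 0.106
```

```bash
python3 -c "
import numpy as np
t=np.radians(282.6-10*np.arange(13));p=24*np.c_[np.cos(t),np.sin(t)]
print(np.diff(p,axis=0).round(1),p[0])"
```

```text
[[-4.1 -0.6]
 [-4.2  0.2]
 [-4.1  0.9]
 [-3.9  1.6]
 [-3.5  2.2]
 [-3.1  2.8]
 [-2.6  3.3]
 [-1.9  3.7]
 [-1.3  4. ]
 [-0.6  4.1]
 [ 0.2  4.2]
 [ 0.9  4.1]] [  5.23543779 -23.42200229]
```

```bash
python3 -m jog '{"xyz":[[-0.002,-0.0003,0],[-0.0021,-0.0003,0],[-0.0021,0.0001,0],[-0.0021,0.0001,0],[-0.002,0.0004,0],[-0.0021,0.0005,0],[-0.002,0.0008,0],[-0.0019,0.0008,0],[0,0,0],[0,0,0]],"roll":[0,0,0,0,0,0,0,0,0,0],"jaw":[0.05,0.05,0.05,0.05,0.05,0.05,0.05,0.05,0.05,0.05]}'
```

```text
time_s: 16.1
eef_pos: [0.5982, -0.2312, 0.0682]
tool_rot: [-180.0, 0.0, 161.4]
ft_force: [3.4, -2.6, 2.9]
finger_gap: 0.107
```

```bash
python3 -m jog '{"xyz":[[-0.0018,0.001,0],[-0.0017,0.0012,0],[-0.0016,0.0014,0],[-0.0015,0.0014,0],[-0.0014,0.0016,0],[-0.0012,0.0017,0],[-0.001,0.0018,0],[-0.0009,0.0019,0],[0,0,0],[0,0,0]],"roll":[0,0,0,0,0,0,0,0,0,0],"jaw":[0.05,0.05,0.05,0.05,0.05,0.05,0.05,0.05,0.05,0.05]}'
```

```text
time_s: 16.93
eef_pos: [0.5846, -0.222, 0.0681]
tool_rot: [-179.7, -0.2, 161.2]
ft_force: [-5.7, -8.6, 11.1]
finger_gap: 0.107
```

```bash
python3 - <<'E'
from h import *
s=read_state();f=optics.grab_frame('wrist');t=optics.grab_frame('side');print(s['eef_pos'],s['tool_rot'],s['ft_force'],s['wrist_torque'],s['qpos'],s['dq'])
a=cv2.resize(f[60:240,150:330,::-1],(400,400),interpolation=cv2.INTER_CUBIC);b=cv2.resize(t[100:220,220:340,::-1],(400,400),interpolation=cv2.INTER_CUBIC)
cv2.imwrite('pics/c6.png',np.hstack([a,b]))
E
```

```text
[ 0.58456672 -0.22195492  0.06809068] [-1.79695059e+02 -1.64440966e-01  1.61233028e+02] [-5.67003542 -8.61046162 11.13974665] [-1.80124222  1.08814307 -0.08087082] [ 40.318977    39.93578569 -37.92761988  96.94366327  29.65038383
  53.75206538  62.00010142] [-0.02922189 -0.03828485 -0.07305969  0.01264831 -0.08457052 -0.03347849
  0.12322803]
```

View pics/c6.png

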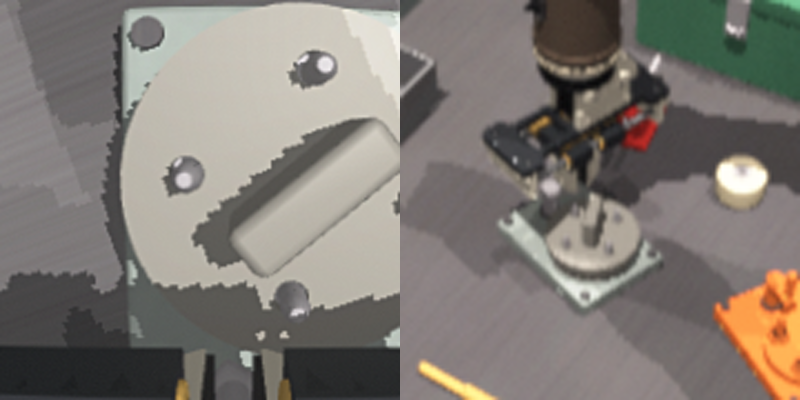

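The plate is still well seated. The inner finger seems to be wedged against the pivot cap, which lies next to it on the -y push direction. I'll relax, let go of the pin, lift clear, and push the pin from outside with closed fingers.

```bash
python3 -m jog '{"xyz":[[-0.0015,-0.002,0],[-0.001,-0.0015,0],[0,0,0],[0,0,0]],"roll":[0,0,0,0],"jaw":[0.05,0.05,0.15,0.15]}'
python3 -m jog '{"xyz":[[0,0,0],[0,0,0.003],[0,0,0.005],[0,0,0.01],[0,0,0.015],[0,0,0.015],[0,0,0],[0,0,0]],"roll":[0,0,0,0,0,0,0,0],"jaw":[0.18,0.18,0.18,0.18,0.18,0.18,0.18,0.18]}'
python3 - <<'E'
from h import *
# pivot cap height: side-view ray vs. pivot xy
for z in (.05,.058,.066,.074,.082,.092): print(z,ray('side',(265.4,155),z)[0,:2].round(4),ray('side',(267.2,145),z)[0,:2].round(4),ray('top',(308,141),z)[0,:2].round(4))
E
```

```text
time_s: 17.37
eef_pos: [0.5836, -0.2215, 0.0673]
tool_rot: [180.0, -0.1, 161.4]
ft_force: [1.1, 0.3, -0.8]
finger_gap: 0.138
time_s: 18.03
eef_pos: [0.5854, -0.2223, 0.1173]
tool_rot: [-180.0, 0.1, 161.4]
ft_force: [-0.4, -0.0, 0.0]
finger_gap: 0.182
0.05 [ 0.6148 -0.2199] [ 0.6363 -0.2653] [ 0.6113 -0.2109]
0.058 [ 0.6108 -0.2136] [ 0.6321 -0.2588] [ 0.6099 -0.2097]
0.066 [ 0.6067 -0.2074] [ 0.6279 -0.2523] [ 0.6084 -0.2086]
0.074 [ 0.6027 -0.2012] [ 0.6237 -0.2458] [ 0.607  -0.2075]
0.082 [ 0.5986 -0.195 ] [ 0.6195 -0.2393] [ 0.6055 -0.2063]
0.092 [ 0.5936 -0.1872] [ 0.6143 -0.2311] [ 0.6037 -0.2049]
```

```bash
python3 -m jog '{"xyz":[[-0.003,-0.014,0],[-0.003,-0.013,0],[0,0,0],[0,0,0],[0,0,-0.01],[0,0,-0.015],[0,0,-0.01],[0,0,-0.008],[0,0,0],[0,0,0]],"roll":[0,0,0,0,0,0,0,0,0,0],"jaw":[0,0,0,0,0,0,0,0,0,0]}' 20
python3 -m jog '{"xyz":[[0,0.002,0],[0,0.002,0],[0,0.002,0],[0,0.002,0],[0,0.002,0],[0,0,0],[0,0,0]],"roll":[0,0,0,0,0,0,0],"jaw":[0,0,0,0,0,0,0]}'
```

```text
time_s: 18.87
eef_pos: [0.5784, -0.2487, 0.0724]
tool_rot: [180.0, -0.1, 161.4]
ft_force: [0.8, -0.6, -0.0]
finger_gap: 0.005
time_s: 19.45
eef_pos: [0.5776, -0.241, 0.0734]
tool_rot: [-179.8, -0.0, 161.3]
ft_force: [-5.5, -5.3, 4.5]
finger_gap: 0.006
```

```bash
python3 -m jog '{"xyz":[[0,-0.006,0],[0.005,-0.006,0.01],[0.015,0,0.03],[0.02,0,0.03],[0.02,0,0.03],[0.02,0,0.02],[0,0,0],[0,0,0]],"roll":[0,0,0,0,0,0,0,0],"jaw":[0,0,0,0,0,0,0,0]}'
python3 - <<'E'
from h import *
import pickle
s=read_state();f=optics.grab_frame('wrist');cv2.imwrite('pics/w7.png',f[...,::-1]);pickle.dump(s,open('w7.pkl','wb'));print(s['eef_pos'],s['tool_rot'])
cv2.imwrite('pics/c7.png',cv2.resize(f[60:240,130:370,::-1],None,fx=3.3,fy=3.3,interpolation=cv2.INTER_CUBIC))
E
```

```text
time_s: 20.12
eef_pos: [0.6602, -0.2504, 0.1941]
tool_rot: [179.9, 0.2, 161.4]
ft_force: [0.1, 0.1, -1.3]
finger_gap: 0.006
[ 0.66020373 -0.25035519  0.19410116] [1.79931668e+02 1.58286326e-01 1.61437712e+02]
```

View pics/c7.png

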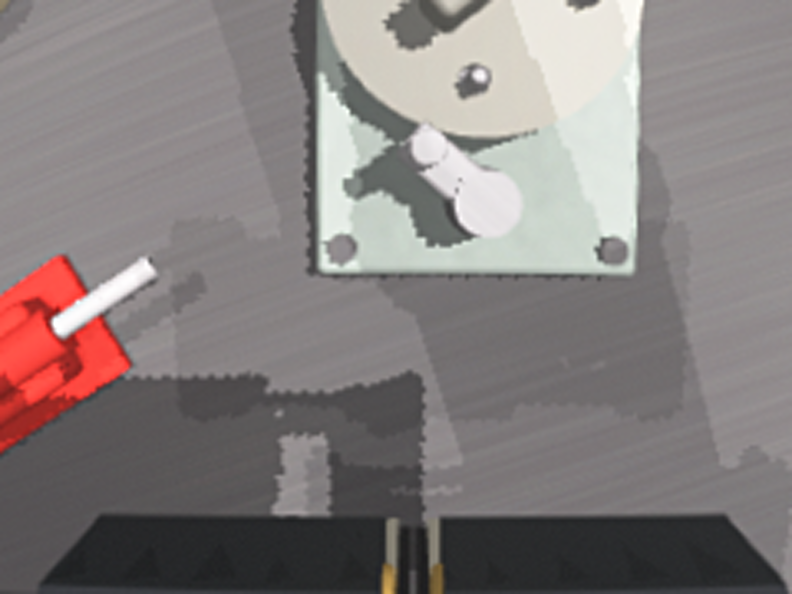

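```bash
python3 - <<'E'
from h import *
import pickle
s=pickle.load(open('w7.pkl','rb'));s5=pickle.load(open('w5.pkl','rb'))
f=lambda x,y,z,s=s:wray((np.array([x,y])+.5)/3.3-.5+[130,60],z,s)[0,:2]
pin=f(429,146,.092);seat=np.array([.5421,-.1867])
for z in(.058,.066):
    piv=f(487,202,z);d=pin-piv
    print(z,pin.round(4),piv.round(4),np.linalg.norm(d).round(4),np.degrees(np.arctan2(*d[::-1])),'ref w5 piv',f(482,280,z,s5).round(4))
tip=f(425,128,.058);print('tip to seat',tip,np.linalg.norm(tip-seat))
# rim nearest point & plate centre check: rim left (321,15?) ; stud tip
print('stud top',f(480,75,.063), f(480,75,.063)-seat, 'w5 studs',[ (f(x,y,.063,s5)-seat).round(4) for x,y in((377,33),(594,55),(475,147))])
for z in (.047,.051,.055): 
    for q in ((488,138),(400,116),(540,130)): p=f(*q,z); print(z,q,np.linalg.norm(p-seat).round(4))
E
```

```text
0.058 [ 0.5876 -0.2212] [ 0.6078 -0.2091] 0.0236 -149.20933066823468 ref w5 piv [ 0.6088 -0.2094]
0.066 [ 0.5876 -0.2212] [ 0.6075 -0.2097] 0.023 -149.9169348880007 ref w5 piv [ 0.6079 -0.2097]
tip to seat [ 0.58110094 -0.21959865] 0.051023470948486555
stud top [ 0.57137654 -0.19961166] [ 0.02927654 -0.01291166] w5 studs [array([-0.0121, -0.0285]), array([0.0132, 0.0292]), array([ 0.0287, -0.0126])]
0.047 (488, 138) 0.0498
0.047 (400, 116) 0.0505
0.047 (540, 130) 0.0498
0.051 (488, 138) 0.0499
0.051 (400, 116) 0.0507
0.051 (540, 130) 0.0499
0.055 (488, 138) 0.0501
0.055 (400, 116) 0.0509
0.055 (540, 130) 0.0499
```

The arm tip is exactly at the plate's rim, 51 mm from the axis, so it may be butting against a plate that has lifted or tilted. I'll feel the handle top with closed fingers. It should be at z=84 mm.

```bash
python3 -m jog '{"xyz":[[-0.02,0.0105,0],[-0.02,0.0105,0],[-0.02,0.0105,0],[-0.02,0.0105,0],[-0.02,0.0105,-0.02],[-0.0175,0.0105,-0.03],[0,0,-0.03],[0,0,-0.015],[0,0,-0.005],[0,0,0],[0,0,0]],"roll":[0,0,0,0,0,0,0,0,0,0,0],"jaw":[0,0,0,0,0,0,0,0,0,0,0]}'
python3 -m jog '{"xyz":[[0,0,-0.001],[0,0,-0.001],[0,0,-0.001],[0,0,-0.001],[0,0,0],[0,0,0]],"roll":[0,0,0,0,0,0],"jaw":[0,0,0,0,0,0]}'
```

```text
time_s: 21.08
eef_pos: [0.5409, -0.1883, 0.0931]
tool_rot: [180.0, -0.0, 161.4]
ft_force: [0.2, -0.4, 0.1]
finger_gap: 0.002
time_s: 21.58
eef_pos: [0.5412, -0.1882, 0.089]
tool_rot: [180.0, 0.0, 161.4]
ft_force: [0.5, -0.4, 0.2]
finger_gap: 0.006
```

```bash
python3 -m jog '{"xyz":[[0.001,0.001,-0.001],[0,0,-0.001],[0,0,-0.001],[0,0,0],[0,0,0]],"roll":[0,0,0,0,0],"jaw":[0,0,0,0,0]}'
python3 -m jog '{"xyz":[[0,0,-0.0005],[0,0,-0.0005],[0,0,0],[0,0,0]],"roll":[0,0,0,0],"jaw":[0,0,0,0]}'
```

```text
time_s: 22.0
eef_pos: [0.5421, -0.1871, 0.0858]
tool_rot: [180.0, -0.0, 161.4]
ft_force: [0.1, -0.2, 0.3]
finger_gap: 0.002
time_s: 22.33
eef_pos: [0.5421, -0.1872, 0.0849]
tool_rot: [180.0, -0.0, 161.4]
ft_force: [0.4, -0.9, 0.4]
finger_gap: 0.005
```

```bash
python3 -m jog '{"xyz":[[0,0,-0.0005],[0,0,-0.0005],[0,0,0],[0,0,0]],"roll":[0,0,0,0],"jaw":[0,0,0,0]}'
```

```text
time_s: 22.67
eef_pos: [0.5423, -0.1872, 0.0844]
tool_rot: [-180.0, 0.0, 161.4]
ft_force: [-1.9, -0.4, 5.1]
finger_gap: 0.003
```

The handle top is at 84.4 mm, so the plate is seated. The earlier push failed because its face was about 50° off the latch's tangent: friction ate the torque and the net was only 0.04 N m. I'll turn the finger block to face the tangent and push again.

```bash
python3 -m jog '{"xyz":[[0,0,0.01],[0,0,0.02],[0.014,-0.015,0.002],[0.014,-0.016,0],[0.014,-0.016,0],[0.012,-0.015,0],[0,0,0],[0,0,-0.015],[0,0,-0.015],[0,0,-0.011],[0,0,0],[0,0,0]],"roll":[0,0,0.12,0.12,0.12,0.12,0.12,0,0,0,0,0],"jaw":[0,0,0,0,0,0,0,0,0,0,0,0]}'
```

```text
time_s: 23.67
eef_pos: [0.5952, -0.2485, 0.0739]
tool_rot: [179.9, -0.1, -164.3]
ft_force: [-0.1, -0.5, 0.6]
finger_gap: 0.008
```

```bash
python3 -m jog '{"xyz":[[-0.0005,0.002,0],[-0.0005,0.002,0],[-0.0005,0.0015,0],[-0.0005,0.0015,0],[0,0,0],[0,0,0]],"roll":[0,0,0,0,0,0],"jaw":[0,0,0,0,0,0]}'
python3 -c "
from h import *
s=read_state();print(s['eef_pos'],s['ft_force'],s['wrist_torque'])"
```

```text
time_s: 24.17
eef_pos: [0.5944, -0.2424, 0.0754]
tool_rot: [-180.0, 0.0, -164.2]
ft_force: [0.1, -0.6, 1.9]
finger_gap: 0.009
[ 0.59440274 -0.24236299  0.07539484] [ 0.1130866  -0.62619352  1.86413897] [-0.05901846 -0.21045499  0.01646949]
```

```bash
python3 -m jog '{"xyz":[[-0.0007,0.0014,0],[-0.0007,0.0014,0],[-0.0007,0.0014,0],[0,0,0],[0,0,0]],"roll":[0,0,0,0,0],"jaw":[0,0,0,0,0]}'
python3 -c "
from h import *
s=read_state();print(s['eef_pos'],s['ft_force'],s['wrist_torque'])"
```

```text
time_s: 24.58
eef_pos: [0.5918, -0.2379, 0.0749]
tool_rot: [180.0, -0.0, -164.2]
ft_force: [-0.0, -2.0, 0.9]
finger_gap: 0.007
[ 0.59184606 -0.23792371  0.07489814] [-0.04762971 -2.0426144   0.89832479] [-0.26285638 -0.0080339  -0.02475018]
```

It moves at 2 N, which matches the latch's friction, so it is free. Continuing.

```bash
python3 -m jog '{"xyz":[[-0.0003,0.0014,0],[-0.0002,0.0014,0],[0,0.0014,0],[0,0.0014,0],[0.0001,0.0014,0],[0,0,0],[0,0,0]],"roll":[0,0,0,0,0,0,0],"jaw":[0,0,0,0,0,0,0]}'
python3 -c "
from h import *
s=read_state();print(s['eef_pos'],s['ft_force'],s['wrist_torque'])"
```

```text
time_s: 25.17
eef_pos: [0.5917, -0.2304, 0.0748]
tool_rot: [180.0, 0.0, -164.2]
ft_force: [-0.4, -1.2, -0.1]
finger_gap: 0.002
[ 0.5916989  -0.23040581  0.07482528] [-0.37551046 -1.23780189 -0.07044708] [-0.08198293 -0.03167084 -0.03048182]
```

```bash
python3 -m jog '{"xyz":[[0.0002,0.0012,0],[0.0003,0.0012,0],[0.0003,0.0012,0],[0,0,0],[0,0,0]],"roll":[0,0,0,0,0],"jaw":[0,0,0,0,0]}'
python3 -c "
from h import *
s=read_state();print(s['eef_pos'],s['ft_force'],s['wrist_torque'])"
```

```text
time_s: 25.58
eef_pos: [0.5926, -0.2271, 0.0749]
tool_rot: [180.0, 0.0, -164.2]
ft_force: [0.0, -0.6, -1.2]
finger_gap: 0.002
[ 0.59255226 -0.22706181  0.0749487 ] [ 0.01690109 -0.61063514 -1.21492345] [-0.21076568 -0.02747488 -0.01249198]
```

```bash
python3 -m jog '{"xyz":[[0.0003,0.0012,0],[0.0003,0.001,0],[0,0,0],[0,0,0]],"roll":[0,0,0,0],"jaw":[0,0,0,0]}'
```

```text
time_s: 25.92
eef_pos: [0.5931, -0.225, 0.075]
tool_rot: [180.0, 0.0, -164.2]
ft_force: [-0.4, -1.4, 0.0]
finger_gap: 0.003
```

```bash
python3 -m jog '{"xyz":[[0.0003,0.001,0],[0.0003,0.001,0],[0,0,0],[0,0,0]],"roll":[0,0,0,0],"jaw":[0,0,0,0]}'
```

```text
time_s: 26.25
eef_pos: [0.5937, -0.223, 0.075]
tool_rot: [180.0, 0.0, -164.2]
ft_force: [-0.1, -2.1, 0.1]
finger_gap: 0.006
```

```bash
python3 -m jog '{"xyz":[[0.0002,0.001,0],[0.0002,0.001,0],[0,0,0],[0,0,0]],"roll":[0,0,0,0],"jaw":[0,0,0,0]}'
```

```text
time_s: 26.58
eef_pos: [0.5938, -0.2224, 0.0749]
tool_rot: [-179.9, -0.0, -164.3]
ft_force: [-1.9, -4.6, 1.4]
finger_gap: 0.002
```

```bash
python3 -m jog '{"xyz":[[0.0002,0.001,0],[0.0002,0.001,0],[0,0,0],[0,0,0]],"roll":[0,0,0,0],"jaw":[0,0,0,0]}'
```

```text
time_s: 26.92
eef_pos: [0.5938, -0.2221, 0.0749]
tool_rot: [-179.8, -0.1, -164.4]
ft_force: [-3.1, -8.7, 1.8]
finger_gap: 0.01
```

It is on the stop, with force rising to 9 N and no further motion. I back off, retreat and take the last look.

```bash
python3 -m jog '{"xyz":[[0,-0.005,0],[0.002,-0.01,0],[0,0,0.02],[0,0,0.03],[0.015,0,0.035],[0.015,0,0.03],[0.015,0,0],[0.015,0,0],[0,0,0],[0,0,0]],"roll":[0,0,0,-0.12,-0.12,-0.12,-0.12,-0.12,0,0],"jaw":[0,0,0,0,0,0,0,0,0,0]}'
python3 - <<'E'
from h import *
import pickle
s=read_state();f=optics.grab_frame('wrist');t=optics.grab_frame('top');cv2.imwrite('pics/w8.png',f[...,::-1]);cv2.imwrite('pics/top8.png',t[...,::-1]);pickle.dump(s,open('w8.pkl','wb'));print(s['eef_pos'],s['tool_rot'])
a=cv2.resize(f[40:240,150:350,::-1],(400,400),interpolation=cv2.INTER_CUBIC);b=cv2.resize(t[...,::-1],(400,300))
cv2.imwrite('pics/c8.png',np.hstack([a,np.vstack([b,np.zeros((100,400,3),np.uint8)])]))
d=np.abs(t.astype(int)-cv2.imread('pics/top0.png')[...,::-1]).max(2)
for n,(x,y) in dict(other=(161,146),punch=(227,165),key=(219,106),stopper=(237,224),wheel=(359,194),truck=(368,143),driver=(112,200)).items():
    print(n,d[y-12:y+13,x-12:x+13].mean().round(1))
E
```

```text
time_s: 27.75
eef_pos: [0.6569, -0.2334, 0.1896]
tool_rot: [180.0, -0.0, 161.6]
ft_force: [-0.3, 0.7, -1.0]
finger_gap: 0.004
[ 0.65689783 -0.23343449  0.18962038] [ 1.79954861e+02 -1.18955349e-02  1.61604827e+02]
other 14.0
punch 11.0
key 10.9
stopper 7.6
wheel 36.4
truck 89.0
driver 10.1
```

View pics/c8.png

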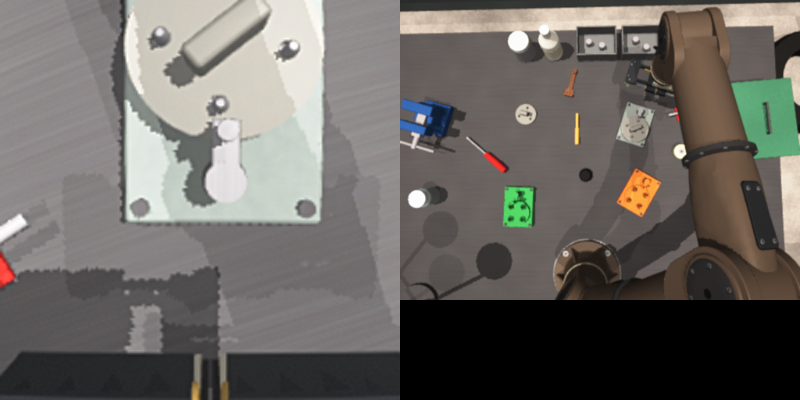

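The arm now points over the plate rim at the ring axis, with the pin at (228,130) and the pivot at (225,183). The plate is flat, with three studs showing through, and the robot is clear. Handing in.

```bash
python3 - <<'E'
from h import *
import pickle
from station import ticket
s=pickle.load(open('w8.pkl','rb'))
f=lambda x,y,z:wray((np.array([x,y])+.5)/2-.5+[150,40],z,s)[0,:2]
d=f(228,130,.092)-f(225,183,.060);print(np.degrees(np.arctan2(*d[::-1])),np.linalg.norm(d))
print(ticket.close_job())
E
```

```text
160.79126695791598 0.024432201819753762
the job is handed in; nothing more can be done
None
```

The four-hole plate is seated on the grey rack, the latch is swung in over it onto its stop, and the job is handed in at about 28 s of robot time.

**Plate:** I lined the holes up with the studs and eased the plate down by feel. It stopped at the expected seat height of 39 mm with about 16 N of contact. After letting go, I touched the handle top lightly: it measured 84.4 mm against the expected 84 mm.

**Latch:** My first try, gripping the pin, stalled partway. I first put it down to a finger catching the pivot cap, but never settled the cause. A second push at a poor angle also stalled. I then turned the closed fingers to face the pin's path, and the latch moved at about 2 N. It stopped dead with the force rising to 9 N. The last picture puts the arm at 160.8° against roughly 161.5–162° for fully closed, and that gap is within measuring error.

**Bystanders:** I never touched any of them. Comparing the top view before and after, the other plate, punch, key, stopper and screwdriver showed little change. The truck and wheel showed large differences, which I put down to the arm standing over them and its shadow, so that comparison did not check them.

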